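Lift the condiment carrier off the hob plate that was left on

ROBOT

A 6-joint arm with a two-finger parallel gripper is mounted at the origin on the work surface. World frame = base frame: x ahead of the robot, y to its left, z up, the work surface at z = 0. Lengths are in m, angles in degrees, forces in N, time in s.
With the tool pointing down it reaches from about 0.25 to 0.725 m from the base axis. Payload 9.7 kg.
Tool frame: the origin (TCP) lies between the finger pads; the fingertips stand 25 mm ahead of it and the grasp point (between the pads) lies 6 mm ahead of it; z points along the fingers, y is the line along which they close (so a half turn about z gives the same grasp; the last joint's range is limited). The gripper opens to 85 mm and grips with 20 to 120 N. Pads are 22 mm wide; open, the fingers measure 114 mm over their backs; the gripper's body (76 mm by 85 mm) begins 54 mm behind the grasp point. The pads swing forward as they close: fully open they stand 13 mm farther back than shut.
Start: joints at [-72.823, 4.979, 10.078, 95.1, 0, 90], TCP at [0.162, -0.525, 0.256] pointing down, gripper open.
Joint ranges: [-179.16, 179.16], [-48.56, 103.87], [-65.8, 70.77], [-126.05, 130.52], [-82.76, 87.17], [-180, 180]. Speed limits (degrees/s): [127.2, 127.2, 147.25, 180, 180, 180].

INTERFACE

Orientations are given as [roll, pitch, yaw] about the fixed x, y, z axes, in that order (R = Rz(yaw) Ry(pitch) Rx(roll)).
In Python, from workcell import bot gives the robot as it stands. The module is installed in compiled form; this text tells all that it offers.
- The arm moves only by the shell command python3 -m pendant 'ROWS' [FORCE]. ROWS is a JSON list of rows, 1 to 5 of them, each of 5 numbers: dx, dy, dz in fractions of the full range, 1 being 0.2 m, then a turn about the tool's z in fractions of the full range, 1 being 4 rad, then the finger opening in m; each row is the pose to reach, as a shift and turn from the pose commanded when the command began, along the tool's axes at that moment; what a row does not reach only later rows make up. A row lasts 1/12 s, in which the tool goes at most 0.0417 m and 7.16 degrees, less where a joint would pass 70% of its speed; a pose out of reach is approached as far as the arm can. The fingers move at their own pace and stop on an object; FORCE is the grip in N (left out, the last holds). Time passes only in rows, so rows that do not move let the fingers close. It prints the time, the measured TCP pose, the force, the opening and the grip force at its end. Input that does not fit is refused with a message, and nothing moves.
- bot.get_obs(): the state, without advancing time (a new reading comes with each control period).
- bot.camera(name): name is "scene" or "top"; returns the picture (384x512x3 uint8, blue, green, red); there is no depth.
- bot.camera_info(name): a dict with "mtx" (3x3 intrinsics, pixels), "extrinsics" (4x4, takes a point from camera to world coordinates). Camera axes: x right, y down, z forward; pixel columns grow to the right and rows downward; lengths in m; the calibration is good to about 2 mm. A picture is of the moment at which its call begins. camera_info takes no time and is no camera call.
- bot.job_done(): hands the job in; it is judged then, once.
The state is a dict: "time": time; "q": joint angles; "qd": joint speeds; "joint_efforts": joint torques, N m; "ee_pos": TCP position; "tcp_rot": TCP orientation; "wrist_force": force on the tool from outside, world axes, zero at the start; "torque": the same for the moment, N m; "opening": finger opening in m; "grasp_force": force on a finger pad.
Only numpy, scipy, OpenCV 4.12 (cv2) and the standard library are available. Lean on these libraries where they do the work, as an engineer would, in place of code of your own. Each camera call takes 0.05 s, during which the arm holds its last target. There are 200 camera calls.

TASK

Two condiment carriers have been parked on the hob and one plate was left switched on: its knob is turned away from off and its lamp glows orange. Lift the carrier on that plate by its handle bar, gripping the bar from above, to about 10 cm straight above the plate, keeping it level with both jars standing in it, and hold it still there for at least three seconds; the program finishes while the gripper is still holding it up, so that I can switch the plate off. Leave the knobs, the other carrier and the things on the worktop alone.

Things in the scene. Friction and masses are not known exactly. Their poses are not given: they have to be found in the camera images.
- hob: cream two-plate electric hob, fixed for the whole run, 320 mm (its x) by 500 mm (its y), body top 70 mm and plate tops 78 mm above the worktop. Origin: centre of its underside at worktop height; x points away from the robot towards the edge with the controls, y to the left seen from the robot
- plate_left (a point): centre of the top of the left plate (seen from the robot, +y side), a dark disc 180 mm across
- plate_right (a point): centre of the top of the right plate (-y side), a dark disc 180 mm across
- knob_1 (a joint): hob knob, black, 44 mm across, 25 mm high; a white stripe on its rib shows where it points. Value in rad: 0 = off, stripe at the red mark on the hob's far edge; grows clockwise from above; over 0.5 = its plate is on. Exactly one knob is on. It works the plate at its own end of the hob; which end that is differs from run to run: see knob_1_axis
- knob_1_axis (a point): foot of knob 1 on the hob's top, on its turning axis, 165 mm farther from the robot side than its plate's centre. Its pilot lamp (orange if on, dark if off; 22 mm across) lies 48 mm to its left
- knob_2 (a joint): hob knob, black, 44 mm across, 25 mm high; a white stripe on its rib shows where it points. Value in rad: 0 = off, stripe at the red mark on the hob's far edge; grows clockwise from above; over 0.5 = its plate is on. Exactly one knob is on. The other knob, at the other end; see knob_2_axis
- knob_2_axis (a point): foot of knob 2 on the hob's top, on its turning axis, with its own pilot lamp 48 mm to its left
- knob_1_tip (a point): white end of the rib on top of knob 1, 18 mm from its axis
- knob_2_tip (a point): the same on knob 2
- carrier_left: wooden condiment carrier, tray 190 x 100 x 45 mm, walls 6 mm, two compartments centred 46 mm either side of its middle along x; end boards carry a fixed pale handle bar along x, 170 mm clear length, 16 wide, 18 tall, centre 146 mm above the underside. 0.28 kg, 0.6 to 0.9 kg with its jars. Origin: centre of the underside, z up. Starts on the left plate, turned up to 0.5 rad from the hob
- carrier_left_bar (a point): centre of the handle bar of the left carrier (146 mm above its underside); x along the bar. The jar tops end 91 mm above the carrier's underside
- carrier_right: wooden condiment carrier, tray 190 x 100 x 45 mm, walls 6 mm, two compartments centred 46 mm either side of its middle along x; end boards carry a fixed pale handle bar along x, 170 mm clear length, 16 wide, 18 tall, centre 146 mm above the underside. 0.28 kg, 0.6 to 0.9 kg with its jars. Origin: centre of the underside, z up. Starts on the right plate, turned up to 0.5 rad from the hob
- carrier_right_bar (a point): centre of the handle bar of the right carrier (146 mm above its underside); x along the bar. The jar tops end 91 mm above the carrier's underside
- jar_sauce: jar, 60 mm across, 85 mm tall, red with a white lid, about 0.3 kg, standing loose in one of the two compartments of the left carrier. Origin: centre of its underside
- jar_spice: jar, 60 mm across, 85 mm tall, amber glass with a black lid, about 0.16 kg, standing loose in one of the two compartments of the left carrier. Origin: centre of its underside
- jar_jam: jar, 60 mm across, 85 mm tall, orange with a yellow lid, about 0.3 kg, standing loose in one of the two compartments of the right carrier. Origin: centre of its underside
- jar_herb: jar, 60 mm across, 85 mm tall, green glass with a steel lid, about 0.16 kg, standing loose in one of the two compartments of the right carrier. Origin: centre of its underside
- mug: blue mug, 80 mm across, 90 mm tall, on the worktop left of the hob; bystander. Origin: centre of its underside
- butter_tub: yellow tub with white lid, 148 x 98 x 60 mm, on the worktop right of the hob; bystander. Origin: centre of its underside
- coffee_jar: brown jar with a red lid, 80 mm across, 120 mm tall, on the worktop left of the hob; bystander. Origin: centre of its underside
Not all that is in view belongs to the job. What is shaped like the carrier_left but black or purple is not meant.

How it is judged (in metres and radians):
On the way:
1. the carrier from the plate that is on is held level and still, 60 to 160 mm above the plate, for two seconds (((((value of joint knob_1 above 0.5 rad and y of knob_1_axis in the frame of hob above 0 m) or (value of joint knob_2 above 0.5 rad and y of knob_2_axis in the frame of hob above 0 m)) and z of carrier_left in the frame of hob between 0.138 and 0.238 m and horizontal distance between carrier_left and plate_left below 0.08 m and angle between carrier_left's own z axis and vertical below 0.1 rad and linear speed of carrier_left below 0.03 m/s and angular speed of carrier_left below 0.2 rad/s and contact force between the fingers and carrier_left above 2 N and contact force between carrier_left and hob below 0.1 N and contact force between carrier_left and carrier_right below 0.1 N and contact force between carrier_left and mug below 0.1 N and contact force between carrier_left and butter_tub below 0.1 N and contact force between carrier_left and coffee_jar below 0.1 N and z of jar_sauce in the frame of carrier_left between -0.01 and 0.035 m and distance between each of jar_sauce, jar_spice and carrier_left below 0.075 m and angle between each of jar_sauce, jar_spice's own z axis and vertical below 0.25 rad and z of jar_spice in the frame of carrier_left between -0.01 and 0.035 m) or (((value of joint knob_1 above 0.5 rad and y of knob_1_axis in the frame of hob below 0 m) or (value of joint knob_2 above 0.5 rad and y of knob_2_axis in the frame of hob below 0 m)) and z of carrier_right in the frame of hob between 0.138 and 0.238 m and horizontal distance between carrier_right and plate_right below 0.08 m and angle between carrier_right's own z axis and vertical below 0.1 rad and linear speed of carrier_right below 0.03 m/s and angular speed of carrier_right below 0.2 rad/s and contact force between the fingers and carrier_right above 2 N and contact force between carrier_right and hob below 0.1 N and contact force between carrier_right and carrier_left below 0.1 N and contact force between carrier_right and mug below 0.1 N and contact force between carrier_right and butter_tub below 0.1 N and contact force between carrier_right and coffee_jar below 0.1 N and z of jar_jam in the frame of carrier_right between -0.01 and 0.035 m and distance between each of jar_jam, jar_herb and carrier_right below 0.075 m and angle between each of jar_jam, jar_herb's own z axis and vertical below 0.25 rad and z of jar_herb in the frame of carrier_right between -0.01 and 0.035 m))), for 2 s.
At the end, for the whole second after the job is handed in: Fingers hold the switched-on plate's carrier 60 to 160 mm above the plate, within 80 mm sideways, tilt under 0.1 rad, still (0.03 m/s, 0.2 rad/s), clear of hob, other carrier and bystanders, jars standing in it; the other carrier is level, within 20 mm of its start, jars in it ((((((value of joint knob_1 above 0.5 rad and y of knob_1_axis in the frame of hob above 0 m) or (value of joint knob_2 above 0.5 rad and y of knob_2_axis in the frame of hob above 0 m)) and z of carrier_left in the frame of hob between 0.138 and 0.238 m and horizontal distance between carrier_left and plate_left below 0.08 m and angle between carrier_left's own z axis and vertical below 0.1 rad and linear speed of carrier_left below 0.03 m/s and angular speed of carrier_left below 0.2 rad/s and contact force between the fingers and carrier_left above 2 N and contact force between carrier_left and hob below 0.1 N and contact force between carrier_left and carrier_right below 0.1 N and contact force between carrier_left and mug below 0.1 N and contact force between carrier_left and butter_tub below 0.1 N and contact force between carrier_left and coffee_jar below 0.1 N and z of jar_sauce in the frame of carrier_left between -0.01 and 0.035 m and distance between each of jar_sauce, jar_spice and carrier_left below 0.075 m and angle between each of jar_sauce, jar_spice's own z axis and vertical below 0.25 rad and z of jar_spice in the frame of carrier_left between -0.01 and 0.035 m) and distance of carrier_right from where it was at the start of the episode below 0.02 m and angle between carrier_right's own z axis and vertical below 0.1 rad and z of jar_jam in the frame of carrier_right between -0.01 and 0.035 m and distance between each of jar_jam, jar_herb and carrier_right below 0.075 m and angle between each of jar_jam, jar_herb's own z axis and vertical below 0.25 rad and z of jar_herb in the frame of carrier_right between -0.01 and 0.035 m) or ((((value of joint knob_1 above 0.5 rad and y of knob_1_axis in the frame of hob below 0 m) or (value of joint knob_2 above 0.5 rad and y of knob_2_axis in the frame of hob below 0 m)) and z of carrier_right in the frame of hob between 0.138 and 0.238 m and horizontal distance between carrier_right and plate_right below 0.08 m and angle between carrier_right's own z axis and vertical below 0.1 rad and linear speed of carrier_right below 0.03 m/s and angular speed of carrier_right below 0.2 rad/s and contact force between the fingers and carrier_right above 2 N and contact force between carrier_right and hob below 0.1 N and contact force between carrier_right and carrier_left below 0.1 N and contact force between carrier_right and mug below 0.1 N and contact force between carrier_right and butter_tub below 0.1 N and contact force between carrier_right and coffee_jar below 0.1 N and z of jar_jam in the frame of carrier_right between -0.01 and 0.035 m and distance between each of jar_jam, jar_herb and carrier_right below 0.075 m and angle between each of jar_jam, jar_herb's own z axis and vertical below 0.25 rad and z of jar_herb in the frame of carrier_right between -0.01 and 0.035 m) and distance of carrier_left from where it was at the start of the episode below 0.02 m and angle between carrier_left's own z axis and vertical below 0.1 rad and z of jar_sauce in the frame of carrier_left between -0.01 and 0.035 m and distance between each of jar_sauce, jar_spice and carrier_left below 0.075 m and angle between each of jar_sauce, jar_spice's own z axis and vertical below 0.25 rad and z of jar_spice in the frame of carrier_left between -0.01 and 0.035 m))); the arm keeps its last pose, push and grip.
It fails at once if the carrier on the plate that is off is moved more than 20 mm ((((value of joint knob_1 above 0.5 rad and y of knob_1_axis in the frame of hob above 0 m) or (value of joint knob_2 above 0.5 rad and y of knob_2_axis in the frame of hob above 0 m)) and distance of carrier_right from where it was at the start of the episode above 0.02 m) or (((value of joint knob_1 above 0.5 rad and y of knob_1_axis in the frame of hob below 0 m) or (value of joint knob_2 above 0.5 rad and y of knob_2_axis in the frame of hob below 0 m)) and distance of carrier_left from where it was at the start of the episode above 0.02 m)).
It fails at once if a carrier is tipped more than 15 degrees (angle between any of carrier_left, carrier_right's own z axis and vertical above 0.26 rad).
It fails at once if a knob is turned by more than about 20 degrees (distance of any of knob_1_tip, knob_2_tip from where it was at the start of the episode above 0.006 m).
It fails at once if the mug, tub or coffee jar is moved more than 30 mm (distance of any of mug, butter_tub, coffee_jar from where it was at the start of the episode above 0.03 m).
It also fails if it takes over 38 s, if anything falls off the work surface, if the arm or the gripper's body presses on something with over 40 N, if the wrist force passes 120 N, or if a joint passes its speed limit or range.

## Working session

There is one attempt and no reset: what is moved stays moved. The work goes in short steps, Python scripts to look and compute and a shell command to move; the robot and the scene stay as the last step left them, time stands still between calls to the robot, and variables do not carry over. Pictures are saved under pics/ and viewed, at most 10 in all, crops included, and the job is handed in when it is done.

```bash
mkdir -p pics; python3 - <<'E'
from workcell import bot
import cv2
for n in("top","scene"):
    im=bot.camera(n); cv2.imwrite(f"pics/{n}0.png",im)
    i=bot.camera_info(n); print(n,i["mtx"],i["extrinsics"])
o=bot.get_obs(); print(o)
E
```

```text
top [[429.45657883   0.         256.26884627]
 [  0.         429.45657883 188.21600923]
 [  0.           0.           1.        ]] [[-0.01636585 -0.99104802  0.13249897  0.32539642]
 [-0.99964843  0.01898278  0.0185115  -0.0130904 ]
 [-0.02086098 -0.13214943 -0.99101027  1.40281376]
 [ 0.          0.          0.          1.        ]]
scene [[395.49056452   0.         246.03621576]
 [  0.         395.49056452 193.59839841]
 [  0.           0.           1.        ]] [[-0.53734801  0.47842791 -0.69452419  1.25963753]
 [ 0.84332651  0.31222368 -0.43739773  0.46811021]
 [ 0.00758362 -0.82074546 -0.57124372  0.76384958]
 [ 0.          0.          0.          1.        ]]
{'time': 0.1, 'q': array([-7.28240244e+01,  5.01066351e+00,  1.00389614e+01,  9.50993904e+01,
        2.62776709e-03,  9.00001341e+01]), 'qd': array([-0.01113176, -0.02437449,  0.17595761, -0.00637742,  0.05693278,
        0.03656335]), 'joint_efforts': array([ 8.57906016e-04, -5.21565807e+01,  4.65651655e+01,  1.59862172e-02,
       -5.37574167e-06, -1.35098674e-05]), 'ee_pos': array([ 0.16238021, -0.52530501,  0.2556276 ]), 'tcp_rot': array([-1.79928907e+02, -2.62759862e-03,  1.71758382e+01]), 'wrist_force': array([ 0.24508057, -0.09242479,  0.03150954]), 'torque': array([ 0.02765051, -0.03547718,  0.03503511]), 'grasp_force': 0.0, 'opening': 0.08531934033149854}
```

View pics/top0.png

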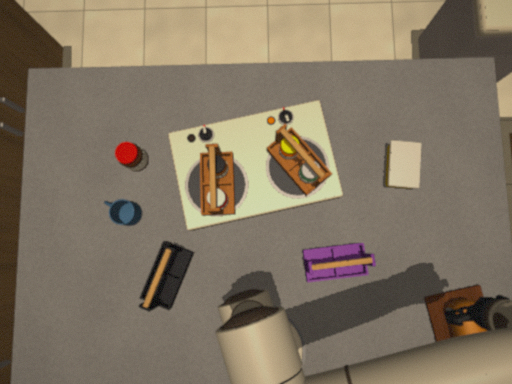

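View pics/scene0.png

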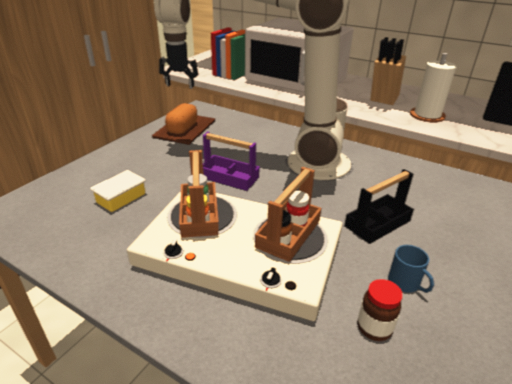

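The top view shows two carriers on the hob, at about (217,180) left and (299,160) right. The orange lamp is at (271,120), left of the right knob at (286,117), and the lamp at (191,138) is dark. That makes the right plate the one that is on. Next I'll check the knobs and measure the right carrier's bar.

```bash
cat > h.py <<'E'
import numpy as np
from workcell import bot
def ray(n,p,z):
    i=bot.camera_info(n);E=np.array(i["extrinsics"]);d=E[:3,:3]@np.linalg.solve(i["mtx"],[p[0],p[1],1.]);o=E[:3,3]
    return o+d*(z-o[2])/d[2]
def proj(n,P):
    i=bot.camera_info(n);E=np.linalg.inv(i["extrinsics"]);c=i["mtx"]@(E[:3,:3]@P+E[:3,3]);return c[:2]/c[2]
E
python3 - <<'E'
import cv2,numpy as np
from h import *
t=cv2.imread("pics/top0.png");s=cv2.imread("pics/scene0.png")
a=cv2.resize(t[95:215,160:350],(760,480),interpolation=cv2.INTER_CUBIC)
hsv=cv2.cvtColor(t,cv2.COLOR_BGR2HSV)
for p in[(290,140),(300,148),(315,160),(213,170),(278,170),(262,150),(300,175)]:print(p,hsv[p[1],p[0]])
cv2.imwrite("pics/crop.png",a)
cv2.imwrite("pics/crops.png",cv2.resize(s[140:300,130:340],(787,600),interpolation=cv2.INTER_CUBIC))
for n,im in(("top",t),("scene",s)):
    print(n,cv2.cvtColor(im,cv2.COLOR_BGR2HSV)[[165,180,190],[196,196,198]].tolist())
E
```

```text
(290, 140) [ 17 150 197]
(300, 148) [ 16 152 196]
(315, 160) [ 14 121  84]
(213, 170) [ 17 157 195]
(278, 170) [15 37 83]
(262, 150) [ 30  59 209]
(300, 175) [41 58 96]
top [[15, 47, 120], [11, 25, 83], [11, 24, 85]]
scene [[18, 129, 241], [18, 132, 238], [11, 173, 100]]
```

View pics/crop.png

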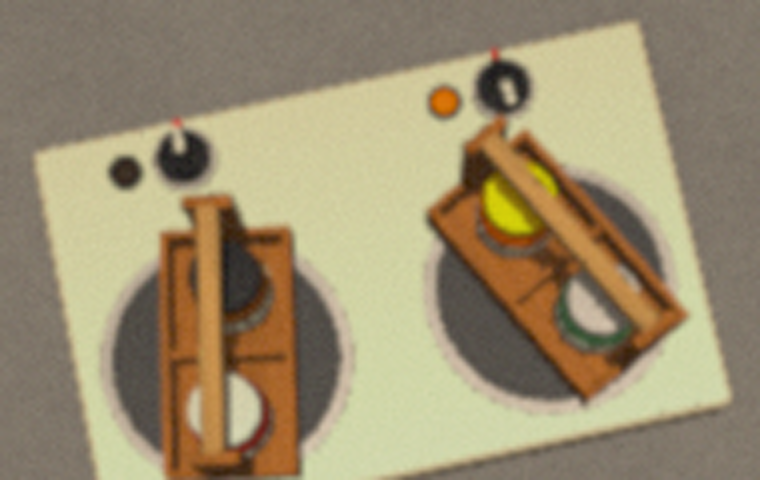

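View pics/crops.png

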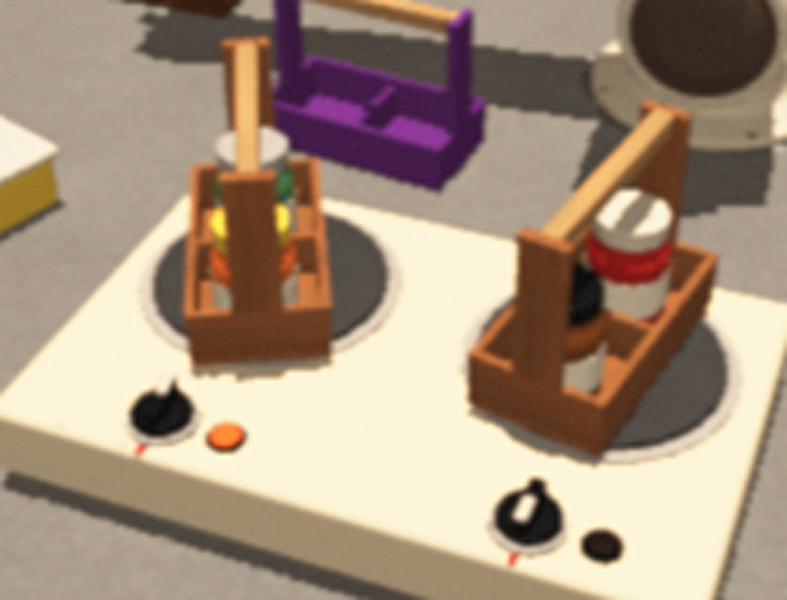

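The crops agree: the right knob's stripe points away from the red mark and its lamp is orange, while the left stripe is at its mark. The target is the right carrier, with the jam (yellow lid) at the far end and the herb jar at the near end.

```bash
cat >> h.py <<'E'
import cv2
def bar(im,n,box,ztop,lo=(12,120,140),hi=(22,190,255)):
    x0,y0,x1,y1=box
    m=np.zeros(im.shape[:2],np.uint8);m[y0:y1,x0:x1]=cv2.inRange(cv2.cvtColor(im,cv2.COLOR_BGR2HSV),lo,hi)[y0:y1,x0:x1]
    c=max(cv2.findContours(m,0,1)[0],key=cv2.contourArea)
    b=cv2.boxPoints(cv2.minAreaRect(c));w=np.array([ray(n,p,ztop) for p in b])
    if np.linalg.norm(w[1]-w[0])>np.linalg.norm(w[2]-w[1]): w=np.roll(w,-1,0)
    a,b2=(w[0]+w[1])/2,(w[2]+w[3])/2
    if a[0]>b2[0]:a,b2=b2,a
    d=b2-a
    return a,b2,(a+b2)/2,np.linalg.norm(d),np.linalg.norm(w[1]-w[0]),np.degrees(np.arctan2(d[1],d[0]))
E
python3 - <<'E'
from h import *
np.set_printoptions(precision=4,suppress=True)
t=cv2.imread("pics/top0.png");s=cv2.imread("pics/scene0.png")
for nm,b in(("R",(265,120,335,190)),("L",(195,135,230,225))):
    print(nm,*bar(t,"top",b,.233))
r=bar(s,"scene",(180,150,210,187),.233,(14,100,225),(22,150,255));print("scene R",*r)
# hob from cream mask
print("lamp R",ray("top",(271,120),.07),"knobs",ray("top",(286,117),.095),ray("top",(205.5,134),.095))
h=cv2.cvtColor(t,cv2.COLOR_BGR2HSV)
m=cv2.inRange(h,(24,30,170),(45,120,255));c=np.vstack([x for x in cv2.findContours(m,0,1)[0] if cv2.contourArea(x)>100])
b=cv2.boxPoints(cv2.minAreaRect(c));w=np.array([ray("top",p,.07) for p in b]);print("hob",w,[np.linalg.norm(w[i]-w[i-1]) for i in range(4)],w.mean(0))
E
```

```text
R [ 0.5082 -0.1842  0.233 ] [ 0.6556 -0.0643  0.233 ] [ 0.5819 -0.1243  0.233 ] 0.19002867731725337 0.040837768968337025 39.102404087379405
L [0.4132 0.1381 0.233 ] [0.6091 0.1408 0.233 ] [0.5112 0.1394 0.233 ] 0.19585492155177797 0.04873252079284738 0.7870507191774869
scene R [ 0.5216 -0.1645  0.233 ] [ 0.651  -0.0614  0.233 ] [ 0.5863 -0.113   0.233 ] 0.1654438995722004 0.01102887269317142 38.54714544398153
lamp R [ 0.7227 -0.0389  0.07  ] knobs [ 0.7239 -0.0856  0.095 ] [0.6747 0.1676 0.095 ]
hob [[ 0.6864  0.2977  0.07  ]
 [ 0.788  -0.2009  0.07  ]
 [ 0.4779 -0.2551  0.07  ]
 [ 0.3802  0.2286  0.07  ]] [np.float64(0.31385155611493254), np.float64(0.5089451505172957), np.float64(0.3148442203179197), np.float64(0.4934252236684691)] [0.5831 0.0176 0.07  ]
```

```bash
python3 - <<'E'
from h import *
np.set_printoptions(precision=4,suppress=True)
t=cv2.imread("pics/top0.png");h=cv2.cvtColor(t,cv2.COLOR_BGR2HSV)
for lo,hi in(((14,125,175),(20,175,235)),((15,135,165),(19,170,235))):
    for nm,b in(("R",(265,120,335,190)),("L",(195,135,230,225))):
        r=bar(t,"top",b,.233,lo,hi);print(nm,*r)
        print("  scene px",proj("scene",r[0]),proj("scene",r[1]))
for y in(140,150,160):print(h[y,284:320].tolist())
E
```

```text
R [ 0.5136 -0.1742  0.233 ] [ 0.6485 -0.0671  0.233 ] [ 0.581  -0.1207  0.233 ] 0.17222998056452796 0.014741770453881375 38.44965296431172
  scene px [194.0808 149.9031] [193.8253 183.803 ]
L [0.4295 0.1309 0.233 ] [0.603  0.1304 0.233 ] [0.5163 0.1306 0.233 ] 0.17354666397146717 0.01119235274759002 -0.15548447092256315
  scene px [306.7239 167.8926] [273.9384 200.6229]
R [ 0.5143 -0.1753  0.233 ] [ 0.6464 -0.0644  0.233 ] [ 0.5804 -0.1198  0.233 ] 0.17242763485022913 0.014903161652570841 40.00152395010974
  scene px [193.6181 149.909 ] [195.2267 183.7445]
L [0.4295 0.1322 0.233 ] [0.6031 0.1318 0.233 ] [0.5163 0.132  0.233 ] 0.17355140146012063 0.013991137432814296 -0.14662510282969124
  scene px [307.201  168.0468] [274.4658 200.8246]
[[24, 236, 135], [23, 238, 117], [23, 236, 108], [19, 163, 119], [17, 158, 155], [17, 152, 188], [17, 150, 197], [16, 151, 197], [16, 147, 193], [17, 158, 177], [21, 172, 166], [26, 233, 176], [28, 246, 193], [29, 244, 178], [27, 217, 122], [19, 202, 77], [12, 174, 101], [13, 171, 139], [12, 154, 147], [12, 118, 136], [12, 78, 121], [8, 42, 110], [17,
[... 631 characters left out ...]
50], [13, 164, 154], [12, 145, 130], [13, 87, 100], [16, 41, 81], [10, 28, 81], [9, 32, 80], [9, 32, 79], [22, 36, 78], [16, 42, 92]]
[[14, 192, 163], [14, 199, 159], [14, 196, 155], [14, 186, 159], [14, 193, 157], [13, 187, 161], [13, 183, 162], [14, 181, 162], [14, 197, 150], [14, 191, 131], [14, 192, 113], [14, 185, 91], [14, 171, 88], [14, 175, 89], [12, 193, 86], [14, 182, 84], [13, 179, 80], [13, 180, 88], [14, 172, 110], [13, 177, 121], [14, 163, 122], [17, 158, 129], [16, 156, 152], [17, 153, 187], [17, 157, 192], [17, 155, 196], [16, 155, 199], [17, 155, 189], [15, 163, 177], [15, 159, 157], [14, 150, 124], [14, 121, 84], [11, 135, 72], [13, 166, 92], [14, 190, 125], [14, 190, 148]]
```

The tighter mask gives a bar 172 × 15 mm, against 170 × 16 expected. Its centre is at (0.581, -0.119) with a yaw of 39°, and it projects to within about 2 px of the bar in the scene view. I'll grip about 8 mm towards the heavier jam jar, at (0.587, -0.114). First I lift and turn, then travel.

The manual's scale: shifts go in shares of 0.2 m and turns go in shares of 4 rad. Converting my numbers, -0.085 m is -0.425, -0.06 m is -0.3, -21.8 degrees is -0.0951.

```bash
python3 -m pendant '[[0, 0, -0.15, -0.0262, 0.085], [0, 0, -0.3, -0.0524, 0.085], [0, 0, -0.425, -0.0785, 0.085], [0, 0, -0.425, -0.0951, 0.085], [0, 0, -0.425, -0.0951, 0.085]]' 40
python3 -m pendant '[[0.175, -0.015, 0, 0, 0.085], [0.375, -0.03, 0, 0, 0.085], [0.575, -0.05, 0, 0, 0.085], [0.775, -0.07, 0, 0, 0.085], [0.975, -0.09, 0, 0, 0.085]]'
python3 -m pendant '[[0.2, -0.015, 0, 0, 0.085], [0.4, -0.03, 0, 0, 0.085], [0.6, -0.05, 0, 0, 0.085], [0.8, -0.07, 0, 0, 0.085], [1, -0.09, 0, 0, 0.085]]'
python3 - <<'E'
from h import *
o=bot.get_obs();print(o["q"])
from scipy.spatial.transform import Rotation as R
M=R.from_euler("xyz",o["tcp_rot"],degrees=True)
print(o["ee_pos"],o["tcp_rot"],M.inv().apply(np.array([.587,-.114,.34])-o["ee_pos"]))
E
```

```text
time: 0.52
ee_pos: [0.1626, -0.5259, 0.3424]
tcp_rot: [179.9, 0.0, 39.1]
wrist_force: [-0.3, -0.7, -0.3]
opening: 0.0851
grasp_force: 0.0
time: 0.93
ee_pos: [0.3034, -0.3872, 0.34]
tcp_rot: [-179.9, -0.0, 38.8]
wrist_force: [0.7, -0.1, -0.7]
opening: 0.0849
grasp_force: 0.0
time: 1.35
ee_pos: [0.4477, -0.2472, 0.3401]
tcp_rot: [-179.9, 0.0, 38.8]
wrist_force: [-0.7, -0.3, 0.1]
opening: 0.0853
grasp_force: 0.0
[-2.89012771e+01  2.56455386e+00  1.70505968e+01  1.04578022e+02
 -3.33823351e-03  1.12286369e+02]
[ 0.44772139 -0.24718581  0.34010689] [-1.79916158e+02  3.79704637e-02  3.88123849e+01] [ 1.92003440e-01 -1.64827614e-02  3.76401544e-06]
```

Converted, 0.193 m is 0.965, 0.16 m is 0.8.

```bash
python3 -m pendant '[[0.2, -0.015, 0, 0, 0.085], [0.4, -0.03, 0, 0, 0.085], [0.6, -0.05, 0, 0, 0.085], [0.8, -0.07, 0, 0, 0.085], [0.965, -0.08, 0, 0, 0.085]]'
python3 -m pendant '[[0, 0, 0, 0, 0.085], [0, 0, 0, 0, 0.085], [0, 0, 0, 0, 0.085]]'
python3 - <<'E'
from h import *
o=bot.get_obs();print(o["ee_pos"],o["tcp_rot"])
t=bot.camera("top");s=bot.camera("scene")
cv2.imwrite("pics/v2.png",np.hstack([cv2.resize(t[80:240,220:380],(400,400)),cv2.resize(s[60:260,110:310],(400,400))]))
E
```

```text
time: 1.77
ee_pos: [0.5881, -0.1127, 0.3397]
tcp_rot: [-179.9, 0.1, 38.9]
wrist_force: [0.5, -0.4, 0.9]
opening: 0.0848
grasp_force: 0.0
time: 2.02
ee_pos: [0.5866, -0.1152, 0.3402]
tcp_rot: [-179.9, 0.1, 38.9]
wrist_force: [0.2, 0.2, 0.6]
opening: 0.0851
grasp_force: 0.0
[ 0.58656525 -0.11520917  0.3401821 ] [-1.79918472e+02  8.39697783e-02  3.89165493e+01]
```

View pics/v2.png

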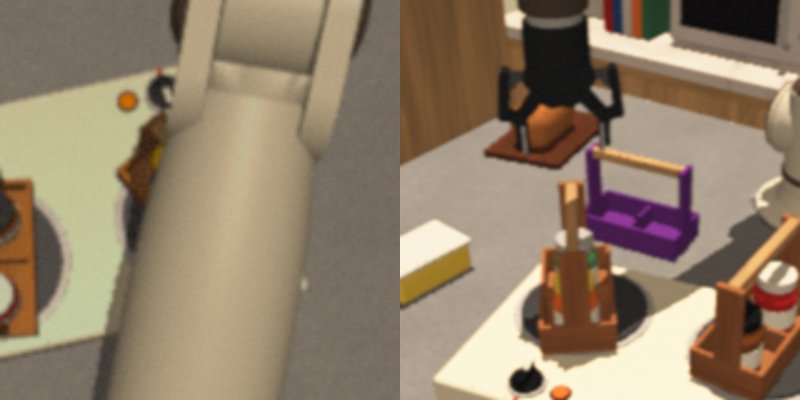

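The top view is blocked by the arm. In the scene view the open fingers (right pane, about x 523–605) straddle the bar at about x 571, so I'll descend.

```bash
python3 -m pendant '[[0, 0, 0.1, 0, 0.085], [0, 0, 0.225, 0, 0.085], [0, 0, 0.35, 0, 0.085], [0, 0, 0.45, 0, 0.085], [0, 0, 0.5, 0, 0.085]]'
python3 -m pendant '[[0, 0, 0.025, 0, 0.085], [0, 0, 0.05, 0, 0.085], [0, 0, 0.05, 0, 0.085]]'
python3 - <<'E'
from h import *
o=bot.get_obs();print(o["ee_pos"],o["tcp_rot"],o["wrist_force"])
s=bot.camera("scene");cv2.imwrite("pics/v3.png",cv2.resize(s[110:250,150:290],(560,560),interpolation=cv2.INTER_CUBIC))
E
```

```text
time: 2.53
ee_pos: [0.5854, -0.1161, 0.2389]
tcp_rot: [-179.9, 0.1, 38.8]
wrist_force: [-0.4, -0.7, -0.0]
opening: 0.085
grasp_force: 0.0
time: 2.78
ee_pos: [0.5867, -0.1156, 0.2316]
tcp_rot: [180.0, -0.0, 38.9]
wrist_force: [-0.8, 0.0, 0.2]
opening: 0.0847
grasp_force: 0.0
[ 0.58670397 -0.11555913  0.23163233] [ 1.79975386e+02 -1.98308239e-02  3.89357983e+01] [-0.75731121  0.01821971  0.21280991]
```

View pics/v3.png

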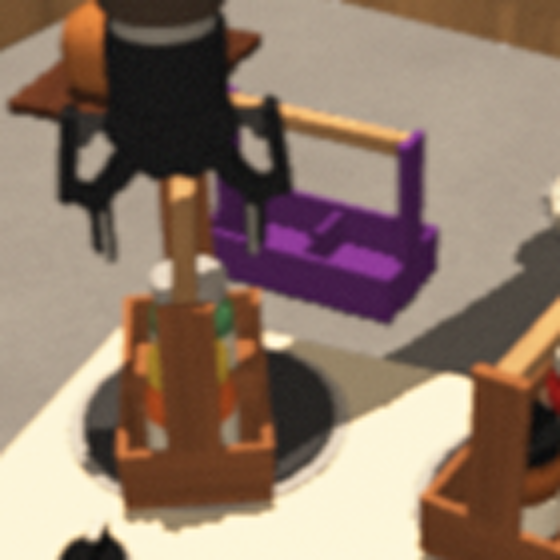

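The fingers, at about x 108 and x 252, straddle the bar at about x 184, so it is centred to within 2 mm. I'll lower 3 mm and close gently.

Converted, 0.003 m is 0.015.

```bash
python3 -m pendant '[[0, 0, 0.015, 0, 0.06], [0, 0, 0.015, 0, 0.04], [0, 0, 0.015, 0, 0.025], [0, 0, 0.015, 0, 0.02], [0, 0, 0.015, 0, 0.01]]' 40
python3 -m pendant '[[0, 0, 0, 0, 0], [0, 0, 0, 0, 0], [0, 0, 0, 0, 0], [0, 0, 0, 0, 0], [0, 0, 0, 0, 0]]' 70
python3 -m pendant '[[0, 0, 0, 0, 0], [0, 0, 0, 0, 0], [0, 0, 0, 0, 0], [0, 0, 0, 0, 0], [0, 0, 0, 0, 0]]' 70
```

```text
time: 3.25
ee_pos: [0.5869, -0.1152, 0.2285]
tcp_rot: [180.0, -0.0, 39.0]
wrist_force: [0.1, 0.0, 0.1]
opening: 0.0251
grasp_force: 0.0
time: 3.67
ee_pos: [0.5867, -0.1149, 0.2286]
tcp_rot: [-180.0, -0.0, 39.0]
wrist_force: [-3.3, 4.1, 4.2]
opening: 0.0151
grasp_force: 69.8
time: 4.08
ee_pos: [0.5868, -0.115, 0.2286]
tcp_rot: [-180.0, -0.0, 39.0]
wrist_force: [-2.9, 4.2, 4.2]
opening: 0.0149
grasp_force: 69.8
```

Converted, -0.02 m is -0.1, -0.014 m is -0.07.

```bash
python3 -m pendant '[[0, 0, -0.01, 0, 0], [0, 0, -0.025, 0, 0], [0, 0, -0.045, 0, 0], [0, 0, -0.07, 0, 0], [0, 0, -0.1, 0, 0]]'
python3 -m pendant '[[0, 0, -0.035, 0, 0], [0, 0, -0.07, 0, 0], [0, 0, -0.105, 0, 0], [0, 0, -0.14, 0, 0], [0, 0, -0.175, 0, 0]]'
python3 -m pendant '[[0, 0, -0.035, 0, 0], [0, 0, -0.07, 0, 0], [0, 0, -0.105, 0, 0], [0, 0, -0.135, 0, 0], [0, 0, -0.16, 0, 0]]'
python3 -m pendant '[[0, 0, -0.025, 0, 0], [0, 0, -0.04, 0, 0], [0, 0, -0.055, 0, 0], [0, 0, -0.065, 0, 0], [0, 0, -0.065, 0, 0]]'
python3 - <<'E'
from h import *
s=bot.camera("scene");cv2.imwrite("pics/v4.png",cv2.resize(s[60:260,130:330],(600,600),interpolation=cv2.INTER_CUBIC))
E
```

```text
time: 4.5
ee_pos: [0.5868, -0.1154, 0.2481]
tcp_rot: [-180.0, 0.0, 39.0]
wrist_force: [0.1, -0.7, -6.8]
opening: 0.0152
grasp_force: 68.3
time: 4.92
ee_pos: [0.5869, -0.1152, 0.2842]
tcp_rot: [180.0, -0.0, 39.0]
wrist_force: [0.2, -0.4, -7.7]
opening: 0.0151
grasp_force: 68.3
time: 5.33
ee_pos: [0.5869, -0.1152, 0.3161]
tcp_rot: [180.0, -0.0, 39.0]
wrist_force: [0.3, 0.5, -7.5]
opening: 0.015
grasp_force: 68.3
time: 5.75
ee_pos: [0.5869, -0.1152, 0.3286]
tcp_rot: [180.0, -0.0, 39.0]
wrist_force: [0.1, 0.7, -7.0]
opening: 0.0146
grasp_force: 68.3
```

View pics/v4.png

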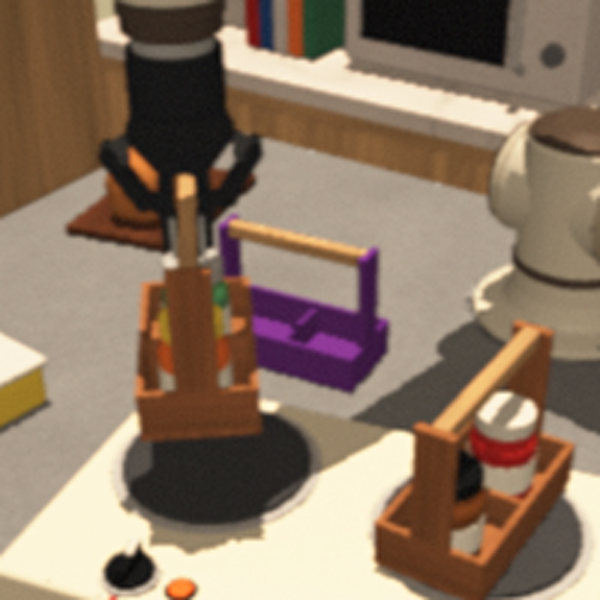

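The carrier is up and clear, with both jars in it and the other carrier untouched. Next I hold for three seconds, then check its tilt along the bar: the bar ends are at scene px (192,119) and (193,148).

```bash
for i in 1 2 3 4 5 6 7 8; do :; done
python3 -m pendant '[[0, 0, 0, 0, 0], [0, 0, 0, 0, 0], [0, 0, 0, 0, 0], [0, 0, 0, 0, 0], [0, 0, 0, 0, 0]]' >/dev/null
python3 - <<'E'
from h import *
for t in(-.1,-.05,0,.05,.1):
    print(t,[proj("scene",np.array([.581,-.119,.333])+np.array([.777*k,.629*k,t*(k-.008)])).round(1) for k in(-.085,.085)])
o=bot.get_obs();print(o["torque"],o["wrist_force"])
s=bot.camera("scene");h=cv2.cvtColor(s,cv2.COLOR_BGR2HSV)
m=cv2.inRange(h,(13,90,190),(22,170,255))[105:160,180:205];ys,xs=np.nonzero(m);print(ys.min()+105,ys.max()+105)
s0=cv2.imread("pics/scene0.png");m=cv2.inRange(cv2.cvtColor(s0,cv2.COLOR_BGR2HSV),(13,90,190),(22,170,255))[140:195,185:207];ys,xs=np.nonzero(m);print("start",ys.min()+140,ys.max()+140,[proj("scene",np.array([.581+.777*k,-.119+.629*k,.233])).round(1) for k in(-.085,.085)])
E
```

```text
-0.1 [array([191.5, 113.5]), array([192. , 150.2])]
-0.05 [array([191.6, 115.1]), array([191.9, 148.7])]
0 [array([191.7, 116.8]), array([191.8, 147.2])]
0.05 [array([191.8, 118.4]), array([191.7, 145.7])]
0.1 [array([192. , 120.1]), array([191.6, 144.2])]
[-0.01321909 -0.05923993  0.07735696] [-0.2127059   0.49794962 -7.16690489]
119 125
start 151 186 [array([194.3, 150.3]), array([194.7, 183.7])]
```

The far end of the bar is at row 148 against 147 predicted for level, and the moment at the wrist is near zero, so the carrier is level. Now the rest of the hold.

```bash
python3 -m pendant '[[0, 0, 0, 0, 0], [0, 0, 0, 0, 0], [0, 0, 0, 0, 0], [0, 0, 0, 0, 0], [0, 0, 0, 0, 0]]' >/dev/null
python3 -m pendant '[[0, 0, 0, 0, 0], [0, 0, 0, 0, 0], [0, 0, 0, 0, 0], [0, 0, 0, 0, 0], [0, 0, 0, 0, 0]]' >/dev/null
python3 -m pendant '[[0, 0, 0, 0, 0], [0, 0, 0, 0, 0], [0, 0, 0, 0, 0], [0, 0, 0, 0, 0], [0, 0, 0, 0, 0]]' >/dev/null
python3 -m pendant '[[0, 0, 0, 0, 0], [0, 0, 0, 0, 0], [0, 0, 0, 0, 0], [0, 0, 0, 0, 0], [0, 0, 0, 0, 0]]' >/dev/null
python3 -m pendant '[[0, 0, 0, 0, 0], [0, 0, 0, 0, 0], [0, 0, 0, 0, 0], [0, 0, 0, 0, 0], [0, 0, 0, 0, 0]]' >/dev/null
python3 -m pendant '[[0, 0, 0, 0, 0], [0, 0, 0, 0, 0], [0, 0, 0, 0, 0], [0, 0, 0, 0, 0], [0, 0, 0, 0, 0]]' >/dev/null
python3 -m pendant '[[0, 0, 0, 0, 0], [0, 0, 0, 0, 0], [0, 0, 0, 0, 0], [0, 0, 0, 0, 0], [0, 0, 0, 0, 0]]' >/dev/null
python3 -m pendant '[[0, 0, 0, 0, 0], [0, 0, 0, 0, 0], [0, 0, 0, 0, 0], [0, 0, 0, 0, 0], [0, 0, 0, 0, 0]]'
python3 - <<'E'
from h import *
s=bot.camera("scene");a=cv2.imread("pics/v4.png");b=cv2.resize(s[60:260,130:330],(600,600),interpolation=cv2.INTER_CUBIC)
print("mean change",cv2.absdiff(a,b).mean())
print(bot.job_done())
E
```

```text
time: 9.6
ee_pos: [0.5868, -0.1152, 0.3283]
tcp_rot: [180.0, -0.0, 39.0]
wrist_force: [0.3, 0.1, -8.0]
opening: 0.015
grasp_force: 68.3
mean change 1.1116898148148149
the job is handed in; nothing more can be done
None
```

The right plate was the one left on: its carrier was lifted by the bar about 10 cm straight above the plate, held level and still for nearly four seconds with both jars in it, and handed in at 9.6 s with the gripper still holding it.

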